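# Reject cap into the beaker, then hold the sticky bay gate ajar

## Robot

A 6-joint arm with a two-finger parallel gripper is mounted at the origin on a cart in front of the work surface, level with it; the furniture and walls round the work are solid. World frame = base frame: x ahead of the robot, y to its left, z up, the work surface at z = 0. Lengths are in m, angles in rad, forces in N, time in s.
With the tool pointing down it reaches from about 0.375 to 0.9 m from the base axis. Payload 3.1 kg.
Tool frame: the origin (TCP) lies between the finger pads; the fingertips stand 17 mm ahead of it and the grasp point (between the pads) lies 2 mm behind it; z points along the fingers, y is the line along which they close (so a half turn about z gives the same grasp; the last joint's range is limited). The gripper opens to 85 mm and grips with 20 to 120 N. Pads are 22 mm wide; open, the fingers measure 114 mm over their backs; the gripper's body (76 mm by 85 mm) begins 54 mm behind the grasp point. The pads swing forward as they close: fully open they stand 13 mm farther back than shut.
Start: joints at [1.034, 0.527, 1.433, -0, 1.181, -0.178], TCP at [0.219, 0.585, 0.248] pointing down, gripper open.
Joint ranges: [-3.08, 3.08], [-0.75, 2.2], [0.22, 2.44], [-1.43, 4.57], [0, 2.65], [-2.85, 2.85]. Speed limits (rad/s): [2.79, 2.79, 3.14, 3.14, 3.14, 3.14].

## Interface

Orientations are given as a unit quaternion [x, y, z, w].
In Python, from station import sense, vision, order gives the robot as it stands.
- The arm moves only by the shell command python3 -m crank 'ROWS' [OPENING] [FORCE]. ROWS is JSON, a list of rows, each an object with "dp": the shift along the world's x, y, z in units of 30 mm (1.0 is 30 mm), a list of three; "angular": the turn, a rotation vector about the world's x, y, z in degrees, a list of three. In form: [{"dp": [dx, dy, dz], "angular": [ax, ay, az]}, ...]. A call has 1 to 20 rows; each row shifts and turns the commanded pose from where the row before left it; what a row does not reach is not made up. A row lasts 1/10 s, in which the tool goes at most 50 mm and 8.59 degrees, less where a joint would pass 70% of its speed; a pose out of reach is approached as far as the arm can. A call is refused whole if a number of a shift passes 1 or a number of a turn 8.59, either way. A call with a gripper value outside its range is refused whole. OPENING is the closure, from 0 (fully open) to 1 (shut), set as the call begins (- or left out, the last holds). The fingers move at their own pace and stop on an object; FORCE is the grip in N (left out, the last holds). Time passes only in rows, so rows that do not move let the fingers close. It gives the time, the measured TCP pose, the force, the opening and the grip force at its end, in the units of the state.
- sense(): the state, without advancing time (a new reading comes with each control period).
- vision.snapshot(name): name is "side" or "top"; returns a dict with "image" (420x560x3 uint8, blue, green, red), "range_z" (420x560 float32, m along the optical axis (not along the pixel's ray), 0 where there is no reading), "mtx" (3x3 intrinsics, pixels), "pose" (4x4, takes a point from camera to world coordinates). Camera axes: x right, y down, z forward; pixel columns grow to the right and rows downward; lengths in m; the calibration is good to about 2 mm. A picture is of the moment at which its call begins.
- order.sign_off(): hands the job in; it is judged then, once.
The state is a dict: "t": time; "q": joint angles; "qd": joint speeds; "tau": joint torques, N m; "tcp_pos": TCP position; "tool_rot": TCP orientation; "force": force on the tool from outside, world axes, zero at the start; "ft_torque": the same for the moment, N m; "finger_gap": opening from 0.0 (shut) to 1.0 (fully open); "gripper_force": force on a finger pad.
Only numpy, scipy, OpenCV 4.12 (cv2) and the standard library are available. Lean on these libraries where they do the work, as an engineer would, in place of code of your own. Each camera call takes 0.05 s, during which the arm holds its last target. There are 200 camera calls.

## Task

Drop the black bottle cap into the blue beaker that stands in the reject bay, then open the bay for collection: the gate's bolt sags behind the bent keeper, so lift the bolt by its black knob while pulling it sideways out of the keeper, swing the gate towards you and finish while still holding the knob, keeping the spring-closed gate ajar at about 25 degrees. Keep the beaker upright in the bay, and leave the dropper bottle and the glue stick standing where they are.

Things in the scene. Friction and masses are not known exactly. Their poses are not given: they have to be found in the camera images.
- cap_center (a point): centre (half-way up) of the loose black round bottle over-cap standing open end up on the table: 36 mm diameter, 36 mm tall, closed bottom, 20 g
- cap: the same cap; origin at the centre of its underside
- beaker_mouth (a point): centre of the open mouth of the blue beaker: loose, 81 mm outer diameter at the rim narrowing to 58 mm at the foot, 114 mm tall, wall about 4 mm; this point is at rim height. It stands on the bay's 4 mm floor, its rim above the bay's walls
- beaker: the same blue beaker; origin at the centre of its underside, z up along its axis
- bay: the fixed reject bay: open-topped grey metal pen, 190 (x) x 262 (y) mm, red floor 4 mm thick, walls up to z 85 mm. Origin under its middle on the table, z up; its -x side with the gate faces the robot, y runs along the gate. Gate leaf in the plane x = -85 mm, from y = +107 mm (hinge side) to -80 mm (bolt side), top rail at z 83 mm, bolt guides up to z 124 mm
- keeper (a point): top of the bent lip of the brass keeper, 94 mm above the table, at the keeper's mouth on the fixed post beside the gate; the lip leans towards the bolt's tip. Behind it, from y = -90 to -126 mm of the bay, two cheeks 28 mm apart and up to z 127 mm stand before and behind the bolt's tip and keep the gate shut
- gate_hinge (a point): point on the gate's vertical hinge axis, bay frame (-85, +115) mm; fixed
- gate (a joint): gate angle, rad: 0 closed, grows as its bolt side swings out of the bay towards the robot (-x of the bay), 1.2 at most. A spring closes it: 0.15 N m when closed, plus 0.3 N m per rad; it does not stay open by itself
- knob_grip (a point): point on the knob's axis to pinch, 49 mm above the bolt's origin (144 mm above the table at the start, 20 mm above the guides' tops)
- dropper: bystander: amber dropper bottle, 30 mm diameter, 102 mm tall, loose, standing near the cap; origin under its middle
- glue_stick: bystander: blue glue stick, 28 mm diameter, 98 mm tall, loose, standing near the cap; origin under its middle
- gate_leaf: the yellow barred gate; origin on the hinge axis at table height; -y runs from the hinge to the bolt side, -x is its outer face; turns with the gate. Two steel guides on its top rail at y = -45 and -155 mm (17 mm wide, 24 mm high inside) carry the bolt
- bolt: the loose steel bolt captive in the gate's guides: flat bar 14 x 8 mm, 187 mm long, along the gate, about 150 g, with a black upright knob; origin under the bar below the knob, axes as the gate's. Home: 130 mm from the hinge axis (y = -130 mm in the gate frame), 95 mm above the table. Draw it towards the hinge (+y of the gate) up to 50 mm; friction about 1 N. Its knob is round, 16 mm diameter, from 8 to 72 mm above the origin, with a 21 mm head over the top 8 mm
- bolt_tip (a point): underside of the thick collar at the bolt's tip (22 mm wide, 12 mm long along the bolt), 8 mm lower than the bar. At the start it hangs behind the keeper's lip, 7 mm below its top: the bolt stops after about 2 mm unless lifted 8 mm or more (the guides allow 16 mm), and must stay lifted until drawn 20 mm; from there on the gate is free
Mind the look-alikes: they are no part of the job. Of the things that look like the cap, take the one that is farthest to the robot's left at the start.

How it is judged:
By the outcome, as a careful person would: the job done as asked, in the order asked, and still so for the second after the job is handed in, while the arm keeps its last pose, push and grip.
It also fails if it takes over 42 s, if anything falls off the work surface, if the arm or the gripper's body presses on something with over 40 N, if the wrist force passes 120 N, or if a joint passes its speed limit or range.

## Working session

There is one attempt and no reset: what is moved stays moved. The work goes in short steps, Python scripts to look and compute and a shell command to move; the robot and the scene stay as the last step left them, time stands still between calls to the robot, and variables do not carry over. Pictures are saved under pics/ and viewed, at most 10 in all, crops included, and the job is handed in when it is done.

```bash
mkdir -p pics; ls
python3 - <<'E'
from station import sense, vision
import cv2,numpy as np
print(sense())
for n in("top","side"):
    s=vision.snapshot(n); cv2.imwrite(f"pics/{n}0.png",s["image"]); np.savez(f"{n}0.npz",**s)
    print(n,s["mtx"],s["pose"])
E
```

```text
pics
{'t': 0.0, 'q': array([ 1.03352315e+00,  5.28444298e-01,  1.43386072e+00,  1.05817485e-05,
        1.18138397e+00, -1.78508905e-01]), 'qd': array([ 0.00162871, -0.00032882,  0.00025558,  0.001296  ,  0.00093536,
       -0.00046087]), 'tau': array([ 4.48415831e-04, -4.42345691e+01, -1.78027922e+01, -2.04807234e-04,
        8.40604480e-03, -1.42257807e-05]), 'tcp_pos': array([0.21908413, 0.58464696, 0.24736023]), 'tool_rot': array([ 1.78423543e-01,  9.83953221e-01, -9.80036144e-04, -3.71754215e-04]), 'force': array([ 0.16918426, -0.24757597, -0.56664714]), 'ft_torque': array([-0.01835311,  0.01939544,  0.02571413]), 'gripper_force': 0.0, 'finger_gap': 0.9989278633053588}
top [[399.34308983   0.         284.81159916]
 [  0.         399.34308983 208.26525869]
 [  0.           0.           1.        ]] [[-2.99589052e-03 -9.87567898e-01  1.57164474e-01  3.72773287e-01]
 [-9.99876531e-01  5.33940029e-04 -1.57046852e-02  6.37787229e-02]
 [ 1.54255265e-02 -1.57192119e-01 -9.87447564e-01  9.67075074e-01]
 [ 0.00000000e+00  0.00000000e+00  0.00000000e+00  1.00000000e+00]]
side [[399.03540576   0.         272.96134192]
 [  0.         399.03540576 206.38724371]
 [  0.           0.           1.        ]] [[-0.96267658 -0.18284292  0.19955519  0.32110761]
 [-0.2698292   0.59083006 -0.7603368   0.6829224 ]
 [ 0.021119   -0.78580424 -0.61811462  0.63493121]
 [ 0.          0.          0.          1.        ]]
```

View pics/top0.png

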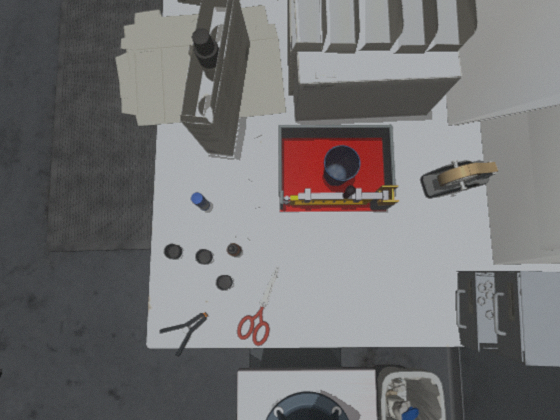

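View pics/side0.png

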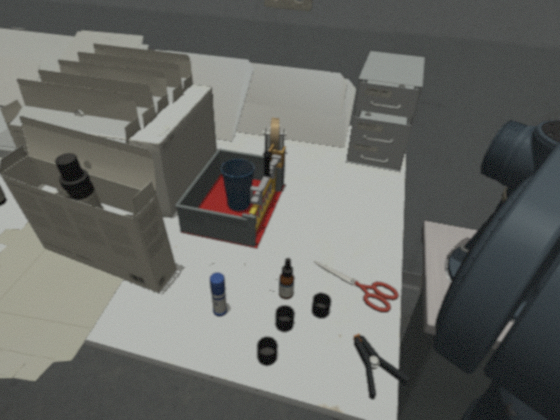

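The top view shows three black caps at (173,251), (204,256) and (224,282), so the leftmost is (173,251). It also shows the dropper at (234,249), the glue stick at (200,201), the beaker mouth at (341,165), the knob at about (350,190), the keeper at about (391,194), and the bay at (280–395, 125–212). The side view shows the same caps, with the target at (267,350).

```bash
cat > h.py <<'E'
import numpy as np,cv2
def ray(s,u,v,z):
    d=s["pose"][:3,:3]@np.linalg.inv(s["mtx"])@np.array([u,v,1.]);o=s["pose"][:3,3]
    return o+d*(z-o[2])/d[2]
def cloud(s):
    v,u=np.mgrid[:420,:560];d=s["range_z"]
    c=np.stack([(u-s["mtx"][0,2])/s["mtx"][0,0]*d,(v-s["mtx"][1,2])/s["mtx"][1,1]*d,d],-1)
    p=c@s["pose"][:3,:3].T+s["pose"][:3,3]; p[d==0]=np.nan; return p
def blobs(m,amin=40):
    n,l,st,c=cv2.connectedComponentsWithStats(m.astype(np.uint8))
    return [(l==i,c[i],st[i]) for i in range(1,n) if st[i,4]>=amin]
E
python3 - <<'E'
from h import *
np.set_printoptions(precision=4,suppress=True)
T=dict(np.load("top0.npz"));S=dict(np.load("side0.npz"))
for n,s,roi in(("top",T,(150,190,250,300)),("side",S,(200,250,340,380))):
    g=s["image"].max(-1); m=np.zeros_like(g,bool); a,b,c,d=roi; m[b:d,a:c]=g[b:d,a:c]<75
    P=cloud(s)
    for M,c,st in blobs(m):
        p=P[M]; q=p[p[:,2]>.028]
        mm=(np.nanmin(q,0)+np.nanmax(q,0))/2 if len(q) else None
        print(n,c,st,"ray.018",ray(s,*c,.018)[:2],"z",np.nanpercentile(p[:,2],[5,50,98]),"rimmid",mm,len(q))
P=cloud(T);hsv=cv2.cvtColor(T["image"],cv2.COLOR_BGR2HSV)
red=((hsv[...,0]<8)|(hsv[...,0]>172))&(hsv[...,1]>150)
red[:100]=0;red[230:]=0;red[:,:260]=0;red[:,420:]=0
print("red bbox",[ (x.min(),x.max()) for x in np.nonzero(red)])
# bay walls (grey, z .07-.09)
w=(abs(P[...,2]-.085)<.006);w[:110]=0;w[230:]=0;w[:,:270]=0;w[:,402:]=0
pw=P[w]; print("walls",len(pw),pw.min(0),pw.max(0))
r=cv2.minAreaRect(pw[:,:2].astype(np.float32)*1000);print(r)
# beaker rim, knob
for nm,s in(("t",T),("s",S)):
    P=cloud(s);ok=(P[...,0]>.4)&(P[...,0]<.75)&(P[...,1]<.1)&(P[...,1]>-.25)
    k=ok&(P[...,2]>.13)&(P[...,2]<.18)
    for M,c,st in blobs(k,4): print(nm,"hi",c,st,np.nanmean(P[M],0),np.nanmax(P[M],0))
    b=ok&(abs(P[...,2]-.116)<.006)
    for M,c,st in blobs(b,15): print(nm,"118",c,st,np.nanmin(P[M],0),np.nanmax(P[M],0))
im=cv2.resize(T["image"][115:225,265:425],None,fx=5,fy=5,interpolation=cv2.INTER_CUBIC);cv2.imwrite("pics/c1.png",im)
E
```

```text
top [202.9434 203.2453] [198 198  11  10  53] ray.018 [0.5362 0.2455] z [0.0334 0.0652 0.0913] rimmid [0.5304 0.2387 0.0621] 52
top [172.7737 250.9842] [165 244  17  15 190] ray.018 [0.422 0.313] z [0.0005 0.005  0.0361] rimmid [0.4214 0.3121 0.0327] 28
top [234.0991 249.4054] [228 244  13  12 111] ray.018 [0.4254 0.1688] z [0.0307 0.073  0.1   ] rimmid [0.4234 0.165  0.0665] 106
top [203.6871 255.9456] [196 250  16  14 147] ray.018 [0.4103 0.2401] z [-0.      0.004   0.0356] rimmid [0.4085 0.2389 0.0334] 17
top [223.219  282.1606] [217 275  15  15 137] ray.018 [0.3494 0.1929] z [-0.0005  0.0027  0.035 ] rimmid [0.3524 0.18   0.0328] 12
side [286.5114 275.7614] [280 259  13  29 264] ray.018 [0.4316 0.1374] z [0.0376 0.0573 0.0979] rimmid [0.4239 0.1745 0.067 ] 263
side [218.0983 291.052 ] [211 282  14  19 173] ray.018 [0.5507 0.2147] z [0.0491 0.0731 0.0903] rimmid [0.5325 0.2538 0.0686] 173
side [320.8376 305.2165] [312 293  18  25 351] ray.018 [0.3506 0.1907] z [0.0024 0.019  0.0346] rimmid [0.3502 0.1909 0.0322] 71
side [284.2565 318.0733] [276 306  18  25 382] ray.018 [0.4103 0.2
[... 1007 characters left out ...]
 0.1197]
s hi [266.4712 158.2692] [263 151   8  17 104] [ 0.5396 -0.079   0.1525] [ 0.55   -0.0722  0.167 ]
s 118 [274.04 150.48] [270 147  11   6  25] [ 0.5333 -0.1883  0.1108] [ 0.5565 -0.1673  0.1215]
s 118 [282.1053 153.6842] [280 149   5   9  19] [ 0.5233 -0.1888  0.1104] [ 0.5282 -0.1591  0.1218]
s 118 [236.4432 168.3297] [220 159  34  20 185] [ 0.5718 -0.1156  0.11  ] [ 0.652  -0.0351  0.119 ]
s 118 [272.1667 165.6111] [270 162   5   8  18] [ 0.5285 -0.1133  0.1103] [ 0.5405 -0.1023  0.122 ]
s 118 [265.9032 171.4516] [263 169   7   6  31] [ 0.5333 -0.0841  0.1101] [ 0.5484 -0.0743  0.1219]
s 118 [255.6136 190.2727] [250 186  12  10  44] [ 0.5278 -0.0063  0.1106] [0.5524 0.0091 0.122 ]
```

View pics/c1.png

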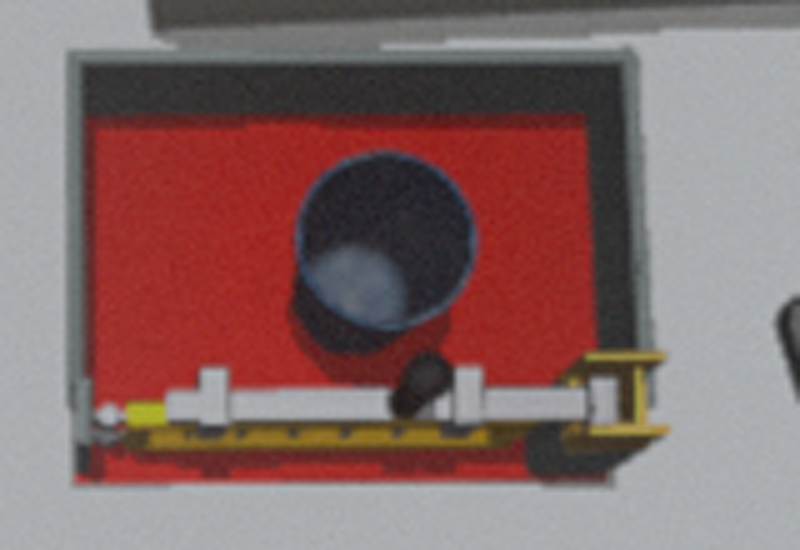

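The target cap is at (0.422, 0.3125) with its rim near z 0.036, and both views agree. The bay is axis-aligned, centred at (0.616, −0.068). The beaker mouth is at (0.611, −0.075) and the knob near (0.538, −0.083). I'll grip with the finger line along y for everything.

```bash
python3 -m crank '[{"dp":[0.68,-0.91,-0.3],"angular":[0,0,2.05]},{"dp":[0.68,-0.91,-0.3],"angular":[0,0,2.05]},{"dp":[0.68,-0.91,-0.3],"angular":[0,0,2.05]},{"dp":[0.68,-0.91,-0.3],"angular":[0,0,2.05]},{"dp":[0.68,-0.91,-0.3],"angular":[0,0,2.05]},{"dp":[0.68,-0.91,-0.3],"angular":[0,0,2.05]},{"dp":[0.68,-0.91,-0.3],"angular":[0,0,2.05]},{"dp":[0.68,-0.91,-0.3],"angular":[0,0,2.05]},{"dp":[0.68,-0.91,-0.3],"angular":[0,0,2.05]},{"dp":[0.68,-0.91,-0.3],"angular":[0,0,2.05]},{"dp":[0,0,0],"angular":[0,0,0]},{"dp":[0,0,0],"angular":[0,0,0]}]' 0.3 30
python3 - <<'E'
from h import *
np.set_printoptions(precision=4,suppress=True)
for n in("top","side"):
    s=dict(np.load(n+"0.npz"));P=cloud(s);ok=(P[...,0]>.5)&(P[...,0]<.6)&(P[...,1]<-.05)&(P[...,1]>-.11)
    M=ok&(P[...,2]>.16)&(P[...,2]<.18);v,u=np.nonzero(M);c=((u.min()+u.max())/2,(v.min()+v.max())/2)
    print(n,M.sum(),P[M].min(0),P[M].max(0),ray(s,*c,.163))
    M=ok&(abs(P[...,2]-.103)<.005);print("bar",M.sum(),np.median(P[M],0),P[M].min(0),P[M].max(0))
E
```

```text
t: 1.3
tcp_pos: [0.4235, 0.3116, 0.1579]
tool_rot: [0.002, 1.0, -0.0, -0.001]
force: [0.6, 0.1, 0.5]
finger_gap: 0.702
gripper_force: 0.0
top 77 [ 0.5286 -0.0921  0.1602] [ 0.549  -0.0732  0.17  ] [ 0.5388 -0.0824  0.163 ]
bar 130 [ 0.5382 -0.07    0.1015] [ 0.5267 -0.1096  0.098 ] [ 0.5995 -0.05    0.1078]
side 40 [ 0.5316 -0.0934  0.1612] [ 0.55   -0.0728  0.167 ] [ 0.5408 -0.0826  0.163 ]
bar 117 [ 0.5442 -0.0717  0.1022] [ 0.5294 -0.1093  0.0982] [ 0.5981 -0.0501  0.1078]
```

```bash
python3 -m crank '[{"dp":[-0.05,0.03,-0.8],"angular":[0,0,0]},{"dp":[0,0,-0.9],"angular":[0,0,0]},{"dp":[0,0,-0.9],"angular":[0,0,0]},{"dp":[0,0,-0.9],"angular":[0,0,0]},{"dp":[0,0,-0.6],"angular":[0,0,0]},{"dp":[0,0,-0.4],"angular":[0,0,0]},{"dp":[0,0,0],"angular":[0,0,0]},{"dp":[0,0,0],"angular":[0,0,0]}]'
python3 -m crank '[{"dp":[0,0,0],"angular":[0,0,0]},{"dp":[0,0,0],"angular":[0,0,0]},{"dp":[0,0,0],"angular":[0,0,0]},{"dp":[0,0,0],"angular":[0,0,0]},{"dp":[0,0,0],"angular":[0,0,0]},{"dp":[0,0,0],"angular":[0,0,0]}]' 1 30
```

```text
t: 2.1
tcp_pos: [0.4218, 0.3138, 0.0237]
tool_rot: [0.0, 1.0, 0.0, 0.0]
force: [0.2, 0.5, -0.7]
finger_gap: 0.703
gripper_force: 0.0
t: 2.7
tcp_pos: [0.4225, 0.3134, 0.0244]
tool_rot: [0.001, 1.0, 0.001, 0.001]
force: [-0.9, 0.3, 5.8]
finger_gap: 0.405
gripper_force: 29.9
```

```bash
python3 -m crank '[{"dp":[0,0,0.4],"angular":[0,0,0]},{"dp":[0,0,0.8],"angular":[0,0,0]},{"dp":[0,0,1],"angular":[0,0,0]},{"dp":[0,0,1],"angular":[0,0,0]},{"dp":[0,0,1],"angular":[0,0,0]},{"dp":[0,0,1],"angular":[0,0,0]},{"dp":[0,0,0.8],"angular":[0,0,0]},{"dp":[0,0,0],"angular":[0,0,0]}]'
python3 -m crank '[{"dp":[0.45,-0.92,0],"angular":[0,0,0]},{"dp":[0.45,-0.92,0],"angular":[0,0,0]},{"dp":[0.45,-0.92,0],"angular":[0,0,0]},{"dp":[0.45,-0.92,0],"angular":[0,0,0]},{"dp":[0.45,-0.92,0],"angular":[0,0,0]},{"dp":[0.45,-0.92,0],"angular":[0,0,0]},{"dp":[0.45,-0.92,0],"angular":[0,0,0]},{"dp":[0.45,-0.92,0],"angular":[0,0,0]},{"dp":[0.45,-0.92,0],"angular":[0,0,0]},{"dp":[0.45,-0.92,0],"angular":[0,0,0]},{"dp":[0.45,-0.92,0],"angular":[0,0,0]},{"dp":[0.45,-0.92,0],"angular":[0,0,0]},{"dp":[0.45,-0.92,0],"angular":[0,0,0]},{"dp":[0.45,-0.92,0],"angular":[0,0,0]},{"dp":[0,0,0],"angular":[0,0,0]},{"dp":[0,0,0],"angular":[0,0,0]}]'
python3 - <<'E'
from station import sense, vision
import cv2
from h import *
S=vision.snapshot("side");cv2.imwrite("pics/s2.png",S["image"][60:330,120:440])
P=cloud(S);m=(abs(P[...,2]-.116)<.006)&(P[...,0]>.56)&(P[...,0]<.68)&(P[...,1]<0)&(P[...,1]>-.14)
print(P[m].min(0),P[m].max(0),m.sum(),sense()["finger_gap"])
E
```

```text
t: 3.5
tcp_pos: [0.4238, 0.3139, 0.2073]
tool_rot: [0.0, 1.0, 0.002, 0.004]
force: [0.4, 0.1, -0.9]
finger_gap: 0.404
gripper_force: 30.2
t: 5.1
tcp_pos: [0.61, -0.0737, 0.2022]
tool_rot: [0.001, 1.0, 0.001, -0.001]
force: [-0.6, 0.7, -0.4]
finger_gap: 0.408
gripper_force: 30.2
[ 0.5717874  -0.11664216  0.1100163 ] [ 0.65130089 -0.0333809   0.11846921] 179 0.40518544135362206
```

View pics/s2.png

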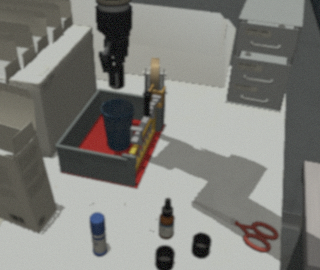

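The cap is in the fingers at (115,75) in the crop, above the beaker at (118,125). The bystanders haven't moved. Next I lower and release.

```bash
python3 -m crank '[{"dp":[0.03,-0.03,-0.7],"angular":[0,0,0]},{"dp":[0,0,-0.7],"angular":[0,0,0]},{"dp":[0,0,-0.5],"angular":[0,0,0]},{"dp":[0,0,0],"angular":[0,0,0]},{"dp":[0,0,0],"angular":[0,0,0]},{"dp":[0,0,0],"angular":[0,0,0]}]'
python3 -m crank '[{"dp":[0,0,0],"angular":[0,0,0]},{"dp":[0,0,0],"angular":[0,0,0]},{"dp":[0,0,0],"angular":[0,0,0]},{"dp":[0,0,0],"angular":[0,0,0]},{"dp":[0,0,0],"angular":[0,0,0]}]' 0.35
python3 -m crank '[{"dp":[0,0,0.5],"angular":[0,0,0]},{"dp":[0,0,1],"angular":[0,0,0]},{"dp":[-0.8,0,1],"angular":[0,0,0]},{"dp":[-1,0,0],"angular":[0,0,0]},{"dp":[-1,0,0],"angular":[0,0,0]},{"dp":[-1,0,0],"angular":[0,0,0]},{"dp":[-1,0,0],"angular":[0,0,0]},{"dp":[-1,0,0],"angular":[0,0,0]},{"dp":[0,0,0],"angular":[0,0,0]},{"dp":[0,0,0],"angular":[0,0,0]}]' 0.5
python3 - <<'E'
from station import vision
import cv2
from h import *
S=vision.snapshot("top");cv2.imwrite("pics/t3.png",cv2.resize(S["image"][115:300,155:425],None,fx=2.9,fy=2.9))
P=cloud(S);m=(abs(P[...,2]-.116)<.006)&(P[...,0]>.56)&(P[...,0]<.68)&(P[...,1]<0)&(P[...,1]>-.14)
print(P[m].min(0),P[m].max(0),m.sum())
m=(abs(P[...,0]-.539)<.04)&(abs(P[...,1]+.082)<.03)&(P[...,2]>.16)&(P[...,2]<.175);print(m.sum(),P[m].min(0),P[m].max(0))
m=(abs(P[...,0]-.611)<.04)&(abs(P[...,1]+.075)<.04)&(P[...,2]<.06);print(m.sum(),np.percentile(P[m][:,2],[5,50,95]) if m.any() else 0)
E
```

```text
t: 5.75
tcp_pos: [0.6122, -0.0737, 0.1473]
tool_rot: [0.0, 1.0, -0.0, 0.001]
force: [-0.1, -0.2, 0.0]
finger_gap: 0.4
gripper_force: 30.2
t: 6.25
tcp_pos: [0.6119, -0.0743, 0.1464]
tool_rot: [0.001, 1.0, -0.0, 0.0]
force: [0.3, -0.3, -0.7]
finger_gap: 0.651
gripper_force: 0.0
t: 7.25
tcp_pos: [0.438, -0.0744, 0.2217]
tool_rot: [0.001, 1.0, -0.0, 0.001]
force: [0.4, 0.0, 0.1]
finger_gap: 0.495
gripper_force: 0.0
[ 0.57028561 -0.11380972  0.11006875] [ 0.65049428 -0.03599124  0.120851  ] 185
27 [ 0.53201522 -0.08351886  0.1614084 ] [ 0.54908946 -0.07302835  0.16879909]
863 [0.00129662 0.01085065 0.05390096]
```

View pics/t3.png

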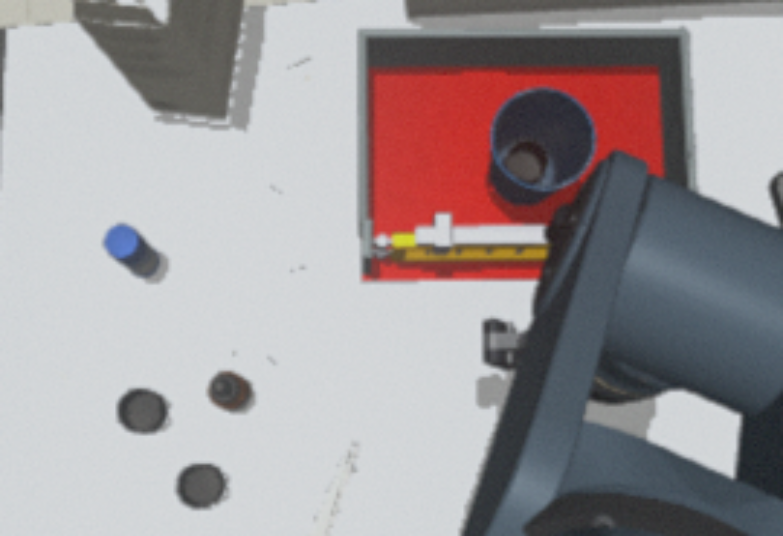

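The cap lies in the upright beaker, at (525,160) in the crop. The bystanders are in place and the knob is at (565,225). I'll approach the knob now.

```bash
python3 -m crank '[{"dp":[0.85,-0.07,0],"angular":[0,0,0]},{"dp":[0.85,-0.07,0],"angular":[0,0,0]},{"dp":[0.85,-0.07,0],"angular":[0,0,0]},{"dp":[0.8,-0.06,0],"angular":[0,0,0]},{"dp":[0,0,0],"angular":[0,0,0]},{"dp":[0,0,-0.6],"angular":[0,0,0]},{"dp":[0,0,-0.6],"angular":[0,0,0]},{"dp":[0,0,-0.6],"angular":[0,0,0]},{"dp":[0,0,-0.5],"angular":[0,0,0]},{"dp":[0,0,-0.25],"angular":[0,0,0]},{"dp":[0,0,0],"angular":[0,0,0]},{"dp":[0,0,0],"angular":[0,0,0]}]'
python3 -m crank '[{"dp":[0,0,0],"angular":[0,0,0]},{"dp":[0,0,0],"angular":[0,0,0]},{"dp":[0,0,0],"angular":[0,0,0]},{"dp":[0,0,0],"angular":[0,0,0]},{"dp":[0,0,0],"angular":[0,0,0]}]' 1 60
```

```text
t: 8.5
tcp_pos: [0.5386, -0.0824, 0.1451]
tool_rot: [0.0, 1.0, -0.0, 0.0]
force: [1.2, -0.4, 1.1]
finger_gap: 0.498
gripper_force: 0.0
t: 9.0
tcp_pos: [0.5391, -0.0826, 0.1458]
tool_rot: [0.0, 1.0, -0.0, 0.001]
force: [-0.7, 0.8, 5.2]
finger_gap: 0.21
gripper_force: 58.4
```

```bash
python3 -m crank '[{"dp":[0,0,0.2],"angular":[0,0,0]},{"dp":[0,0,0.2],"angular":[0,0,0]},{"dp":[0,0,0],"angular":[0,0,0]},{"dp":[0,0,0],"angular":[0,0,0]},{"dp":[0,0,0],"angular":[0,0,0]}]'
python3 - <<'E'
from station import vision
import cv2
from h import *
S=vision.snapshot("side");cv2.imwrite("pics/s4.png",cv2.resize(S["image"][110:240,180:340],None,fx=4,fy=4,interpolation=cv2.INTER_CUBIC))
E
```

```text
t: 9.5
tcp_pos: [0.538, -0.0821, 0.1566]
tool_rot: [0.001, 1.0, 0.0, -0.0]
force: [0.5, 0.1, -1.8]
finger_gap: 0.215
gripper_force: 58.5
```

View pics/s4.png

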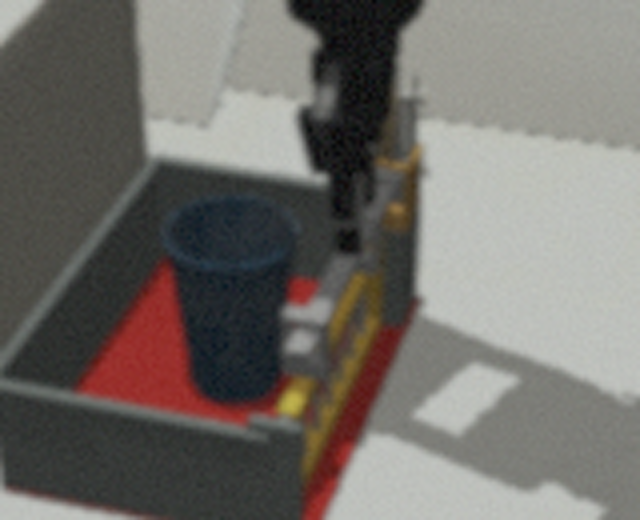

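The fingers hold the knob at (348,240), and the wrist shows −1.8 N, which is the bolt's weight, so it is lifted 11 mm. Now I draw it 30 mm towards the hinge.

```bash
python3 -m crank '[{"dp":[0,0.2,0],"angular":[0,0,0]},{"dp":[0,0.2,0],"angular":[0,0,0]},{"dp":[0,0.2,0],"angular":[0,0,0]},{"dp":[0,0.2,0],"angular":[0,0,0]},{"dp":[0,0.2,0],"angular":[0,0,0]},{"dp":[0,0.1,0],"angular":[0,0,0]},{"dp":[0,0,0],"angular":[0,0,0]},{"dp":[0,0,0],"angular":[0,0,0]}]'
```

```text
t: 10.35
tcp_pos: [0.5384, -0.0493, 0.1568]
tool_rot: [0.0, 1.0, -0.0, 0.0]
force: [1.1, -0.1, -2.2]
finger_gap: 0.211
gripper_force: 58.5
```

```bash
python3 -m crank '[{"dp":[-0.141,0.003,0],"angular":[0,0,-2.5]},{"dp":[-0.141,0.009,0],"angular":[0,0,-2.5]},{"dp":[-0.140,0.015,0],"angular":[0,0,-2.5]},{"dp":[-0.139,0.021,0],"angular":[0,0,-2.5]},{"dp":[0,0,0],"angular":[0,0,0]},{"dp":[0,0,0],"angular":[0,0,0]},{"dp":[0,0,0],"angular":[0,0,0]}]'
```

```text
t: 11.05
tcp_pos: [0.5222, -0.0482, 0.157]
tool_rot: [0.087, 0.996, -0.0, 0.001]
force: [1.6, 0.1, -0.6]
finger_gap: 0.212
gripper_force: 58.5
```

```bash
python3 -m crank '[{"dp":[-0.138,0.028,0],"angular":[0,0,-2.5]},{"dp":[-0.137,0.034,0],"angular":[0,0,-2.5]},{"dp":[-0.135,0.040,0],"angular":[0,0,-2.5]},{"dp":[-0.133,0.046,0],"angular":[0,0,-2.5]},{"dp":[-0.131,0.051,0],"angular":[0,0,-2.5]},{"dp":[-0.129,0.057,0],"angular":[0,0,-2.5]},{"dp":[0,0,0],"angular":[0,0,0]},{"dp":[0,0,0],"angular":[0,0,0]},{"dp":[0,0,0],"angular":[0,0,0]},{"dp":[0,0,0],"angular":[0,0,0]},{"dp":[0,0,0],"angular":[0,0,0]}]'
python3 - <<'E'
from station import vision
from h import *
T=vision.snapshot("top");S=vision.snapshot("side")
a=cv2.resize(S["image"][110:350,180:340],None,fx=2.4,fy=2.4,interpolation=cv2.INTER_CUBIC);b=cv2.resize(T["image"][115:315,265:405],None,fx=2.88,fy=2.88,interpolation=cv2.INTER_CUBIC)
cv2.imwrite("pics/f5.png",np.hstack([a,b[:576]]))
for n,s in(("top",T),("side",S)):
    h=cv2.cvtColor(s["image"],cv2.COLOR_BGR2HSV);P=cloud(s)
    m=(h[...,0]>15)&(h[...,0]<35)&(h[...,1]>110)&(P[...,2]>.072)&(P[...,2]<.09)&(P[...,1]>-.13)&(P[...,1]<.04)&(P[...,0]>.4)&(P[...,0]<.6)
    p=P[m][:,:2].astype(np.float32)
    if len(p)>20:
        vx,vy,x,y=cv2.fitLine(p,cv2.DIST_HUBER,0,.01,.01).ravel();print(n,len(p),np.degrees(np.arctan(vx/vy)),x,y)
    m=(abs(P[...,2]-.116)<.006)&(P[...,0]>.555)&(P[...,0]<.68)&(P[...,1]<-.02)&(P[...,1]>-.14);print("beaker",m.sum(),P[m].min(0),P[m].max(0))
E
```

```text
t: 12.15
tcp_pos: [0.4978, -0.0403, 0.1569]
tool_rot: [0.217, 0.976, -0.0, 0.0]
force: [2.0, -0.6, -1.1]
finger_gap: 0.21
gripper_force: 58.5
top 38 26.361078 0.5249846 0.025827385
beaker 26 [ 0.64117842 -0.09929924  0.11217344] [ 0.65089569 -0.05922377  0.12169472]
side 227 22.018148 0.502872 -0.03356034
beaker 188 [ 0.57186464 -0.11710266  0.11000747] [ 0.65304701 -0.03436145  0.11798438]
```

View pics/f5.png

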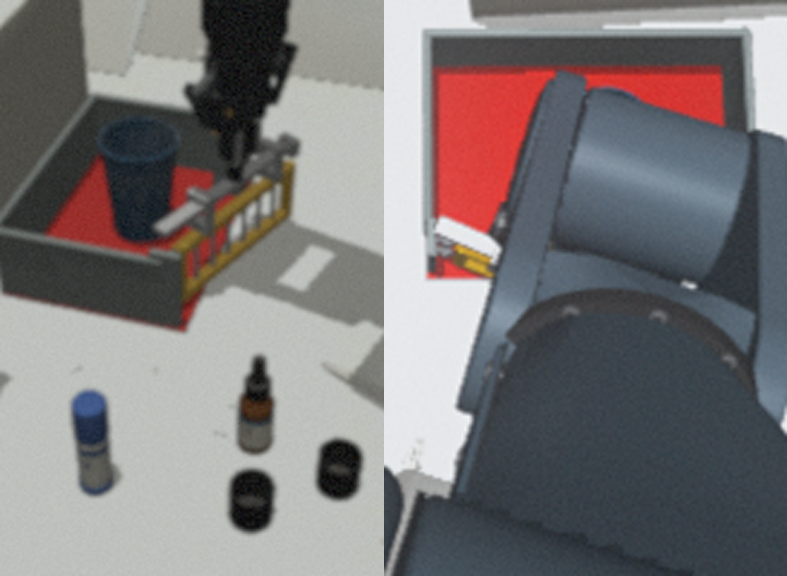

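The gate is swung open with the knob held at (235,175). The tool position gives 24.9°, and the leaf fits of 22° and 26° agree. The beaker is upright and the bystanders are standing, so I'll hand in.

```bash
python3 -c "
from station import order
print(order.sign_off())"
```

```text
the job is handed in; nothing more can be done
None
```

The job is handed in: the cap is in the upright beaker, the bolt is lifted and drawn, the arm still holds the knob with the gate ajar at about 25°, and the dropper bottle and glue stick are standing where they were.

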